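Isolate the bur table and hold its new fence facing for screwing

ROBOT

A 7-joint arm with a two-finger parallel gripper is mounted at the origin on a cart in front of the work surface, level with it; the furniture and walls round the work are solid. World frame = base frame: x ahead of the robot, y to its left, z up, the work surface at z = 0. Lengths are in m, angles in rad, forces in N, time in s.
With the tool pointing down it reaches from about 0.425 to 0.875 m from the base axis. Payload 4.7 kg.
Tool frame: the origin (TCP) lies midway between the tips of the shut fingers; the grasp point (between the pads) lies 19 mm behind it; z points along the fingers, y is the line along which they close (so a half turn about z gives the same grasp; the last joint's range is limited). The gripper opens to 87 mm and grips with 3 to 60 N. Pads are 19 mm wide; open, the fingers measure 117 mm over their backs; the gripper's body (75 mm by 190 mm) begins 51 mm behind the grasp point.
Start: joints at [1.187, 0.321, -0.07, 1.45, 0.023, 1.371, -0.057], TCP at [0.252, -0.599, 0.193] pointing down, gripper open.
Joint ranges: [-2.86, 2.86], [-0.3, 2.09], [-1.38, 1.24], [0.06, 2.45], [-1.56, 4.7], [0.09, 2.05], [-2.69, 2.69]. Speed limits (rad/s): [2.57, 2.57, 3.14, 3.14, 3.14, 3.14, 3.14].

INTERFACE

Orientations are given as a rotation vector (axis times angle).
In Python, from bench import ctrl gives the robot as it stands. The module is installed in compiled form; this text tells all that it offers.
- The arm moves only by the shell command python3 -m handwheel 'ROWS' [FORCE]. ROWS is JSON, a list of rows, each a list of 7 numbers: the finger opening in m, from 0 to 0.087, then the shift along the tool's x, y, z in m, then the turn, a rotation vector about the tool's x, y, z in degrees. A call has 1 to 12 rows; each row shifts and turns the commanded pose from where the row before left it, along the tool's axes as they then stand; what a row does not reach is not made up. A row lasts 1/8 s, in which the tool goes at most 62.5 mm and 10.7 degrees, less where a joint would pass 70% of its speed; a pose out of reach is approached as far as the arm can. A call is refused whole if a number of a shift passes 0.0625 or a number of a turn 10.7, either way. A call with a gripper value outside its range is refused whole. The fingers move at their own pace and stop on an object; FORCE is the grip in N (left out, the last holds). Time passes only in rows, so rows that do not move let the fingers close. It gives the time, the measured TCP pose, the force, the opening and the grip force at its end, in the units of the state.
- ctrl.get_state(): the state, without advancing time (a new reading comes with each control period).
- ctrl.get_image(name): name is "scene" or "top" or "wrist"; returns (picture, depth): 400x640x3 uint8, blue, green, red; 400x640 float32, m along the optical axis (not along the pixel's ray), 0 where there is no reading.
- ctrl.camera_info(name): a dict with "intrinsics" (3x3 intrinsics, pixels), "R" (3x3) and "t" (3): a world point X has camera coordinates R X + t. Camera axes: x right, y down, z forward; pixel columns grow to the right and rows downward; lengths in m; the calibration is good to about 2 mm. A picture is of the moment at which its call begins: read the wrist's pose just before it. camera_info takes no time and is no camera call; for the wrist camera it gives the pose at the moment of the call.
- ctrl.close_job(): hands the job in; it is judged then, once.
The state is a dict: "time": time; "joint_positions": joint angles; "qd": joint speeds; "joint_torque": joint torques, N m; "position": TCP position; "tool_rot": TCP orientation; "ft_force": force on the tool from outside, world axes, zero at the start; "torque": the same for the moment, N m; "grip_width": opening from 0.0 (shut) to 1.0 (fully open); "grip_force": force on a finger pad.
Only numpy, scipy, OpenCV 4.12 (cv2) and the standard library are available. Lean on these libraries where they do the work, as an engineer would, in place of code of your own. Each camera call takes 0.05 s, during which the arm holds its last target. There are 200 camera calls.

TASK

You are the third hand while the wooden facing of the small bur table's fence is screwed on from behind. First make the table safe: turn the handle of the bench isolator a quarter turn anticlockwise, from on to off. Then stand the facing on the deck with its mouth over the bur, its left end against the locating lip and its back flat on both cheeks of the fence, and finish while still holding it there, pressed squarely against the fence with a steady push of about 15 N (6 to 25 N). Do not let go, never ram the fence, and leave the other things on the bench alone.

Things in the scene. Friction and masses are not known exactly. Their poses are not given: they have to be found in the camera images.
- isolator_handle (a joint): Angle of the bench isolator's handle, rad: 0 = on (handle in line with the cable gland), 1.571 = off (crosswise). It grows as the handle turns anticlockwise seen from above; there is a stop at each end. An over-centre spring (about 0.12 N m) holds it at either end and snaps it over once past the middle. It starts at on.
- isolator_grip (a point): Grip point of that handle, on its vertical turning axis, 65 mm above the worktop: a black bar 50 mm long (x axis of this point), 12 mm wide (y), 25 mm high (top 11 mm above the point, underside 14 mm below), white line on one end, on a round base 38 mm across. Under it a fixed grey box 66 x 66 x 44 mm with a black cable gland on one side.
- facing: Loose bar of pale wood 150 mm long (y axis), 18 mm thick (x), 60 mm high (z), 0.11 kg, alike from both faces and both ends. In the middle of its lower edge is a mouth 22 mm wide, 24 mm high, cut through the thickness. Origin: middle of the underside. It starts standing upright on the worktop.
- bur_table: The fixed bur table: a grey steel housing 110 x 140 mm under an aluminium deck 140 mm (x) by 190 mm (y), deck top 65 mm above the worktop. Origin on the worktop under the middle of the housing; same axes as the fence. In front of the fence's face (towards the robot) the deck is flat for 70 mm apart from the bur.
- fence: Fixed aluminium fence. Origin on the deck (65 mm up), in the plane of its face, midway along it. x points into the fence, away from the robot: the facing's back goes on the plane x = 0. y points to its left end. The face is two cheeks, y 30 to 75 and -75 to -30 mm, 55 mm high. Between them it is open for 54 mm back, above an 8 mm high foot, so a finger fits behind the facing.
- lip (a point): Top of the locating lip, in the fence's face plane, 40 mm above the deck, on the lip's inner face: the facing's left end goes against it (then the mouth is centred on the bur). The lip is an aluminium plate 8 mm thick at the fence's left end that reaches 14 mm in front of the face.
- bur (a point): Tip of the bur, 18 mm above the deck, 9 mm in front of the fence's face, midway along it; 8 mm in diameter, fixed, upright. With the facing in place it stands in the middle of the mouth.
- bone_fin: Bystander, leave alone: flat bone blank 37 x 76 x 6 mm lying on the worktop; origin in the middle of its underside.
- graver: Bystander, leave alone: small chisel with a wooden handle, 21 x 144 x 21 mm, lying on the worktop; origin in the middle of its underside.
- felt_wheel: Bystander, leave alone: round felt wheel 26 mm across, 8 mm high, lying on the worktop; origin in the middle of its underside.

How it is judged:
By the outcome, as a careful person would: the job done as asked, in the order asked, and still so for the second after the job is handed in, while the arm keeps its last pose, push and grip.
It also fails if it takes over 72 s, if anything falls off the work surface, if the arm or the gripper's body presses on something with over 40 N, if the wrist force passes 120 N, or if a joint passes its speed limit or range.

## Working session

There is one attempt and no reset: what is moved stays moved. The work goes in short steps, Python scripts to look and compute and a shell command to move; the robot and the scene stay as the last step left them, time stands still between calls to the robot, and variables do not carry over. Pictures are saved under pics/ and viewed, at most 10 in all, crops included, and the job is handed in when it is done.

```bash
mkdir -p pics; cat > h.py <<'E'
import numpy as np,cv2
from bench import ctrl
from scipy.spatial.transform import Rotation as R
def grab(n,f):
    ci=ctrl.camera_info(n); im,d=ctrl.get_image(n); cv2.imwrite(f'pics/{f}.png',im)
    np.savez(f'pics/{f}.npz',im=im,d=d,K=ci['intrinsics'],R=ci['R'],t=ci['t']); return im,d
def cloud(f):
    z=np.load(f'pics/{f}.npz'); d=z['d']; v,u=np.mgrid[:400,:640]; K=np.array(z['K'])
    c=np.stack([(u-K[0,2])/K[0,0]*d,(v-K[1,2])/K[1,1]*d,d],-1)
    P=(c-z['t'])@z['R']; P[d==0]=np.nan; return P,z['im']
def st():
    s=ctrl.get_state(); print({k:np.round(s[k],4).tolist() for k in('time','joint_positions','position','tool_rot','ft_force','grip_width','grip_force')}); print(R.from_rotvec(s['tool_rot']).as_matrix().round(3).tolist()); return s
E
python3 - <<'E'
from h import *
grab('top','top0');grab('scene','scene0');st()
for n in('top','scene'):
  c=ctrl.camera_info(n);print(n,(-np.array(c['R']).T@c['t']).round(3),np.array(c['R']).round(2).tolist())
E
```

```text
{'time': 0.1, 'joint_positions': [1.1871, 0.3218, -0.0701, 1.4515, 0.0226, 1.3708, -0.0569], 'position': [0.2515, -0.5988, 0.192], 'tool_rot': [-3.078, -0.6204, 0.0007], 'ft_force': [-0.2562, -0.0943, -0.2586], 'grip_width': 1.0014, 'grip_force': 0.0}
[[0.922, 0.387, -0.001], [0.387, -0.922, 0.002], [-0.0, -0.002, -1.0]]
top [0.339 0.149 1.116] [[-0.11, -0.99, -0.01], [-0.97, 0.11, -0.23], [0.23, -0.02, -0.97]]
scene [0.12  0.81  0.873] [[-0.83, -0.55, 0.02], [-0.4, 0.58, -0.71], [0.38, -0.6, -0.7]]
```

View pics/top0.png

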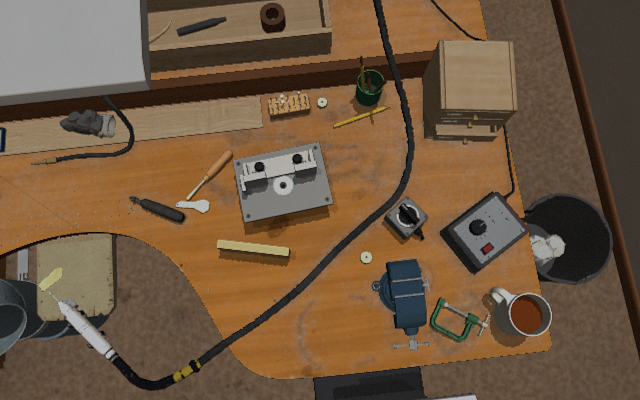

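View pics/scene0.png

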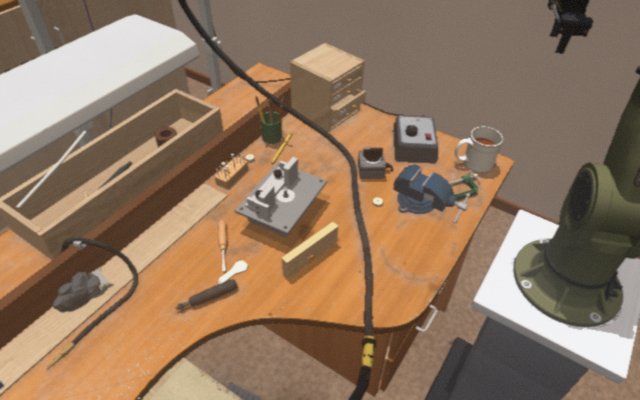

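The top view shows the bur table at about (283,182), the facing at (253,248), the isolator at (406,218) with its gland lower right, and a black hose arching across. Next I'll enlarge the top view and get positions.

```bash
python3 - <<'E'
from h import *
P,im=cloud('top0')
c=im[135:275,200:440]; cv2.imwrite('pics/c1.png',cv2.resize(c,None,fx=3.3,fy=3.3,interpolation=cv2.INTER_CUBIC))
for u,v in [(253,244),(283,186),(406,216),(410,160),(390,120),(350,240),(300,300),(250,335),(210,358),(240,300),(366,257),(405,290)]: print((u,v),P[v,u].round(3))
E
```

```text
(253, 244) [0.5   0.26  0.059]
(283, 186) [0.614 0.186 0.066]
(406, 216) [nan nan nan]
(410, 160) [ 0.652 -0.098  0.024]
(390, 120) [ 0.759 -0.073  0.   ]
(350, 240) [0.492 0.056 0.015]
(300, 300) [0.378 0.177 0.002]
(250, 335) [ 0.319  0.289 -0.   ]
(210, 358) [0.285 0.363 0.06 ]
(240, 300) [0.393 0.303 0.003]
(366, 257) [ 0.453  0.025 -0.001]
(405, 290) [ 0.372 -0.036  0.064]
```

View pics/c1.png

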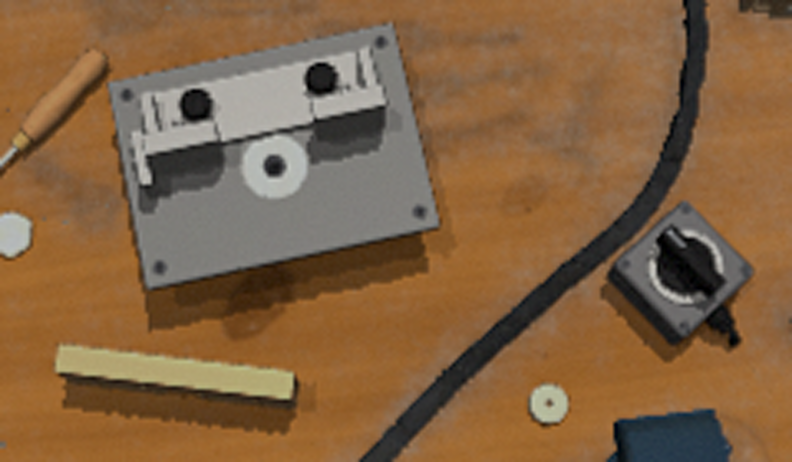

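```bash
cat >> h.py <<'E'
def ray(f,u,v,z):
    q=np.load(f'pics/{f}.npz'); C=-q['R'].T@q['t']; d=q['R'].T@np.linalg.solve(q['K'],[u,v,1]); return C+d*(z-C[2])/d[2]
E
python3 - <<'E'
from h import *
P,im=cloud('top0')
g=lambda x,y,z: ray('top0',200+(x+.5)/3.3-.5,135+(y+.5)/3.3-.5,z)
def show(n,z,*pts):
    q=[g(x,y,z) for x,y in pts]; print(n,[w[:2].round(4).tolist() for w in q],'mean',np.mean(q,0)[:2].round(4)); return q
show('handle',.076,(663,234),(718,288))
b=show('box',.044,(684,204),(752,268),(676,342),(609,276)); show('gland',.022,(735,338))
d=show('deck',.065,(108,84),(392,23),(440,228),(150,288))
f=show('facing',.060,(58,347),(296,374),(293,399),(57,373))
show('cheeks',.120,(150,155),(219,140),(312,122),(385,104))
show('bur',.083,(275,165))
for n,(a,bb,c,e),lo,hi in [('facing',(215,235,295,262),.05,.07),('deck',(230,140,335,225),.060,.070),('fence',(230,140,335,200),.112,.13),('iso',(380,195,432,240),.038,.05),('hand',(380,195,432,240),.07,.082)]:
    q=P[bb:e,a:c].reshape(-1,3); q=q[(q[:,2]>lo)&(q[:,2]<hi)]
    r=cv2.minAreaRect((q[:,:2]*1000).astype(np.float32)) if len(q)>3 else None
    print(n,len(q),np.nanmedian(q[:,2]) if len(q) else 0,r)
E
```

```text
handle [[0.5423, -0.0515], [0.5045, -0.0802]] mean [ 0.5234 -0.0659]
box [[0.5667, -0.0742], [0.52, -0.111], [0.4782, -0.0553], [0.5252, -0.0192]] mean [ 0.5225 -0.0649]
gland [[0.4793, -0.0978]] mean [ 0.4793 -0.0978]
deck [[0.6833, 0.2875], [0.7036, 0.1003], [0.5643, 0.0859], [0.5467, 0.2715]] mean [0.6245 0.1863]
facing [[0.5168, 0.3325], [0.4831, 0.1861], [0.4678, 0.1896], [0.5006, 0.3343]] mean [0.4921 0.2606]
cheeks [[0.6175, 0.2584], [0.6221, 0.2159], [0.627, 0.1585], [0.6332, 0.1131]] mean [0.625  0.1865]
bur [[0.6124, 0.1849]] mean [0.6124 0.1849]
facing 664 0.059559954706802726 ((493.0145263671875, 261.7560729980469), (150.54832458496094, 18.479890823364258), 76.61812591552734)
deck 4016 0.06493971573860573 ((624.9523315429688, 186.62637329101562), (141.49024963378906, 190.15673828125), 5.999140739440918)
fence 341 0.11953987105642735 ((631.4581909179688, 187.59478759765625), (15.351360321044922, 149.369873046875), 5.429899215698242)
iso 646 0.04504346176491586 ((524.8843383789062, -67.69139099121094), (65.36802673339844, 67.83501434326172), 37.5606689453125)
hand 140 0.07611430521454096 ((524.3059692382812, -67.62718200683594), (49.214508056640625, 12.041376113891602), 35.601715087890625)
```

```bash
cat >> h.py <<'E'
def plan(x,y,z,yaw):
    "tool-axis shift to (x,y,z) in present orientation, then turn to tool-down with tool x at yaw deg"
    s=ctrl.get_state(); M=R.from_rotvec(s['tool_rot']); c,n=np.cos(np.radians(yaw)),np.sin(np.radians(yaw))
    T=R.from_matrix(np.array([[c,n,0],[n,-c,0],[0,0,-1.]]))
    print('pos',np.round(s['position'],4),'yaw',np.degrees(np.arctan2(*M.as_matrix()[1::-1,0])).round(2),'shift mm',(1e3*(M.inv().apply(np.array([x,y,z])-s['position']))).round(2),'turn deg',(M.inv()*T).as_rotvec(degrees=True).round(2),'shift in target axes',(1e3*(T.inv().apply(np.array([x,y,z])-s['position']))).round(2),'q',np.round(s['joint_positions'],2),'ft',np.round(s['ft_force'],2),'grip',np.round([s['grip_width']*87,s['grip_force']],2),'t',s['time'])
E
python3 - <<'E'
from h import *
P,im=cloud('top0'); Q,_=cloud('scene0')
A=np.vstack([P.reshape(-1,3),Q.reshape(-1,3)]); A=A[~np.isnan(A[:,0])]
a=np.array([.2515,-.599]);b=np.array([.524,-.067]);u=(b-a)/np.linalg.norm(b-a);w=A[:,:2]-a
s=w@u;l=abs(w@[-u[1],u[0]])
k=(s>.2)&(s<.7)&(l<.12); o=A[k]; print('corridor',o[o[:,2].argsort()[-3:]].round(3))
for n,c,r in(('iso',b,.13),('mid',[.51,.1],.15),('facing',[.493,.261],.15),('fence',[.624,.187],.16)):
    o=A[np.hypot(*(A[:,:2]-c).T)<r]; print(n,o[o[:,2].argsort()[-3:]].round(3))
plan(.524,-.067,.2,37)
E
```

```text
corridor [[ 0.313 -0.3    0.098]
 [ 0.338 -0.266  0.098]
 [ 0.319 -0.298  0.098]]
iso [[ 0.41  -0.016  0.088]
 [ 0.398 -0.038  0.088]
 [ 0.409 -0.028  0.088]]
mid [[0.627 0.161 0.125]
 [0.639 0.135 0.125]
 [0.63  0.142 0.128]]
facing [[0.628 0.219 0.124]
 [0.621 0.236 0.124]
 [0.632 0.226 0.127]]
fence [[0.685 0.334 0.51 ]
 [0.683 0.334 0.511]
 [0.68  0.335 0.512]]
pos [ 0.2515 -0.5988  0.192 ] yaw 22.79 shift mm [ 457.18 -384.71   -7.41] turn deg [-1.000e-01 -1.000e-02 -1.421e+01] shift in target axes [ 537.62 -260.72   -8.02] q [ 1.19  0.32 -0.07  1.45  0.02  1.37 -0.06] ft [-0.26 -0.09 -0.26] grip [87.12  0.  ] t 0.1
```

```bash
python3 -m handwheel '[[0.087,0.02,-0.017,-0.001,0,0,0],[0.087,0.04,-0.034,-0.001,0,0,-1],[0.087,0.04,-0.034,-0.001,0,0,-1],[0.087,0.04,-0.034,-0.001,0,0,-1],[0.087,0.04,-0.034,-0.001,0,0,-1],[0.087,0.04,-0.034,-0.001,0,0,-1],[0.087,0.04,-0.034,-0.001,0,0,-1],[0.087,0.04,-0.034,-0.001,0,0,-1],[0.087,0.04,-0.034,0,0,0,-1],[0.087,0.04,-0.034,0,0,0,-1],[0.087,0.04,-0.030,0,0,0,-1],[0.087,0.02,-0.010,0,0,0,-1]]' 40
python3 - <<'E'
from h import *
plan(.524,-.067,.16,37)
P,im=cloud('top0'); Q,_=cloud('scene0')
A=np.vstack([P.reshape(-1,3),Q.reshape(-1,3)]); A=A[~np.isnan(A[:,0])]
o=A[(A[:,2]>.13)&(A[:,0]>.25)&(A[:,0]<.8)&(abs(A[:,1]-.12)<.35)]
print(len(o)); b=np.round(o/.06)*.06; q,n=np.unique(b,axis=0,return_counts=True); print([(*v.round(2).tolist(),int(m)) for v,m in zip(q,n) if m>3])
E
```

```text
time: 1.6
position: [0.4769, -0.072, 0.2009]
tool_rot: [3.004, 0.921, 0.0]
ft_force: [0.6, -1.3, 0.1]
grip_width: 1.001
grip_force: 0.0
pos [ 0.4769 -0.072   0.2009] yaw 34.08 shift mm [41.77 22.26 40.93] turn deg [ 0.   -0.   -2.92] shift in target axes [40.59 24.35 40.93] q [ 0.67 -0.02 -0.56  1.82 -0.01  1.34 -0.86] ft [ 0.64 -1.31  0.05] grip [87.12  0.  ] t 1.6
20091
[(0.66, -0.24, 0.12, 22), (0.66, -0.18, 0.12, 6), (0.66, 0.36, 0.48, 2240), (0.66, 0.36, 0.54, 362), (0.66, 0.42, 0.48, 2397), (0.66, 0.42, 0.54, 395), (0.66, 0.48, 0.48, 826), (0.66, 0.48, 0.54, 142), (0.72, -0.24, 0.12, 63), (0.72, -0.24, 0.18, 405), (0.72, -0.18, 0.12, 197), (0.72, -0.18, 0.18, 1151), (0.72, -0.12, 0.12, 146), (0.72, -0.12, 0.18, 253), (0.72, 0.36, 0.48, 314), (0.72, 0.36, 0.54, 2437), (0.72, 0.42, 0.48, 23), (0.72, 0.42, 0.54, 2715), (0.72, 0.48, 0.48, 12), (0.72, 0.48, 0.54, 940), (0.78, -0.24, 0.18, 296), (0.78, -0.18, 0.12, 88), (0.78, -0.18, 0.18, 966), (0.78, -0.12, 0.12, 52), (0.78, -0.12, 0.18, 80), (0.78, -0.06, 0.12, 26), (0.78, 0.36, 0.48, 169), (0.78, 0.36, 0.54, 1198), (0.78, 0.42, 0.48, 10), (0.78, 0.42, 0.54, 1564), (0.78, 0.48, 0.48, 10), (0.78, 0.48, 0.54, 583)]
```

```bash
python3 -m handwheel '[[0.087,0.021,0.011,0.01,0,0,-1.5],[0.087,0.020,0.012,0.01,0,0,-1.4],[0.087,0,0,0,0,0,0]]' 
python3 - <<'E'
from h import *
grab('wrist','w1'); plan(.524,-.067,.16,37)
P,im=cloud('w1'); 
q=P.reshape(-1,3); q=q[np.hypot(q[:,0]-.524,q[:,1]+.067)<.06]
for lo,hi in((.07,.082),(.04,.048)):
    k=q[(q[:,2]>lo)&(q[:,2]<hi)]; print(len(k),np.median(k[:,2]) if len(k) else 0,cv2.minAreaRect((k[:,:2]*1000).astype(np.float32)) if len(k)>4 else 0)
E
```

```text
time: 1.98
position: [0.5232, -0.0714, 0.1795]
tool_rot: [-2.98, -0.988, 0.003]
ft_force: [-0.6, -0.9, -1.0]
grip_width: 1.001
grip_force: 0.0
pos [ 0.5227 -0.0715  0.18  ] yaw 36.63 shift mm [ 3.74 -2.82 20.02] turn deg [-0.12  0.08 -0.37] shift in target axes [ 3.73 -2.83 20.02] q [ 0.64  0.1  -0.59  1.75  0.06  1.31 -0.89] ft [-0.89  1.2  -0.26] grip [86.92  0.  ] t 2.025
520 0.07612244102421198 ((525.5313720703125, -68.16332244873047), (49.08674621582031, 11.711702346801758), 36.36940002441406)
2095 0.04453843852399813 ((525.365234375, -68.81832885742188), (66.15387725830078, 65.28487396240234), 35.480865478515625)
```

View pics/w1.png

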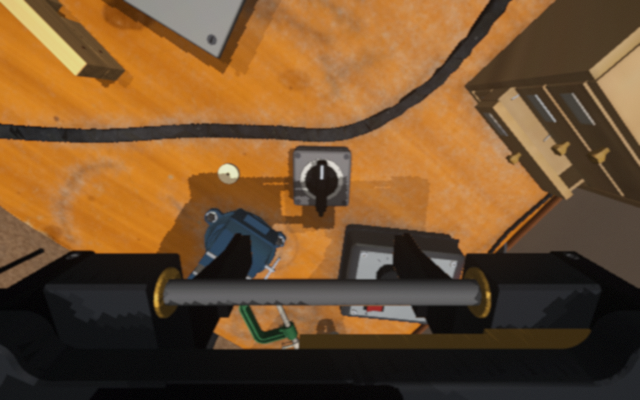

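The wrist view shows the handle at about (321,185), in line with the gland at (321,212). The tool is well aligned, so I'll descend and grip.

```bash
python3 -m handwheel '[[0.087,0.002,-0.001,0.02,0,0,0],[0.087,0.002,-0.0005,0.025,0,0,0],[0.06,0,0,0.025,0,0,0],[0.05,0,0,0.025,0,0,0],[0.045,0,0,0.02,0,0,0],[0.045,0,0,0.01,0,0,0],[0.045,0,0,0,0,0,0],[0.045,0,0,0,0,0,0]]' 30
python3 - <<'E'
from h import *
plan(.525,-.068,.054,36.4)
E
```

```text
time: 3.02
position: [0.5262, -0.0675, 0.0569]
tool_rot: [2.981, 0.988, 0.002]
ft_force: [0.6, -0.1, 0.3]
grip_width: 0.527
grip_force: 0.0
pos [ 0.5262 -0.0675  0.0569] yaw 36.67 shift mm [-1.3  -0.33  2.94] turn deg [ 0.08 -0.05  0.27] shift in target axes [-1.3  -0.32  2.94] q [ 0.6   0.23 -0.58  1.89  0.14  1.06 -0.97] ft [ 0.6  -0.1   0.25] grip [45.82  0.  ] t 3.025
```

```bash
python3 -m handwheel '[[0.02,-0.001,0,0.002,0,0,0],[0.005,0,0,0,0,0,0],[0.0,0,0,0,0,0,0],[0.0,0,0,0,0,0,0],[0.0,0,0,0,0,0,0],[0.0,0,0,0,0,0,0]]' 30
python3 - <<'E'
from h import *
plan(.525,-.068,.054,126.4)
E
```

```text
time: 3.78
position: [0.5248, -0.0678, 0.0539]
tool_rot: [2.982, 0.989, -0.0]
ft_force: [0.5, 0.5, 1.0]
grip_width: 0.017
grip_force: 0.0
pos [ 0.5248 -0.0678  0.0539] yaw 36.7 shift mm [ 0.01  0.31 -0.08] turn deg [ 0.00e+00  1.00e-02 -8.97e+01] shift in target axes [-0.31  0.02 -0.08] q [ 0.6   0.23 -0.58  1.9   0.14  1.06 -0.97] ft [0.54 0.51 1.04] grip [1.48 0.  ] t 3.775
```

```bash
python3 - <<'E'
from h import *
a,_=grab('top','t2');b,_=grab('scene','s2');c,_=grab('wrist','w2'); st()
f=lambda im,u,v:cv2.resize(im[v-50:v+50,u-65:u+65],None,fx=3,fy=3,interpolation=cv2.INTER_CUBIC)
cv2.imwrite('pics/m2.png',np.vstack([np.hstack([f(a,406,216),f(b,374,160)]),np.hstack([f(c,320,260),f(c,320,180)])]))
E
```

```text
{'time': 3.925, 'joint_positions': [0.6045, 0.2284, -0.582, 1.8959, 0.1434, 1.0583, -0.9665], 'position': [0.5248, -0.0677, 0.0539], 'tool_rot': [2.9818, 0.9889, -0.0], 'ft_force': [-0.142, -0.5876, 0.2584], 'grip_width': 0.0055, 'grip_force': 0.0}
[[0.802, 0.598, 0.0], [0.598, -0.802, -0.0], [-0.0, 0.0, -1.0]]
```

View pics/m2.png

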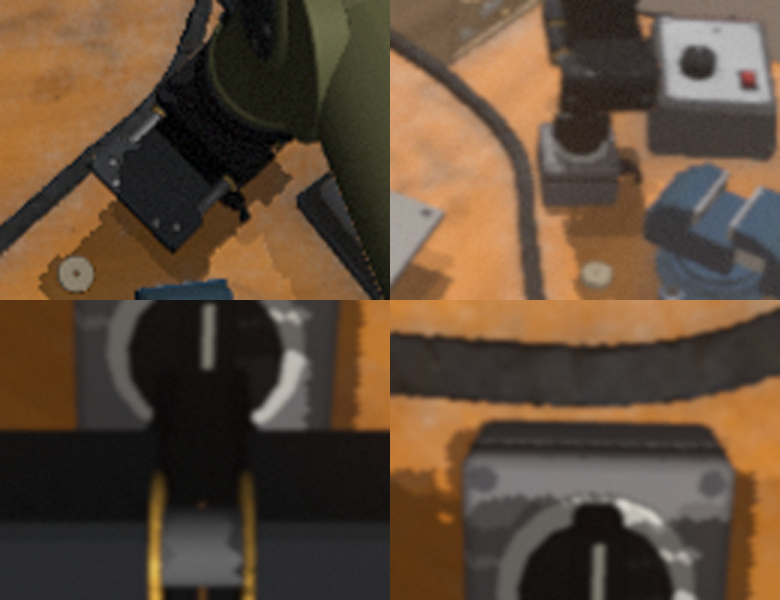

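```bash
python3 - <<'E'
from h import *
P,_=cloud('w2')
for v in range(180,310,8): print(v,P[v,320].round(3),P[v,312].round(3),P[v,328].round(3))
P,_=cloud('s2')
for v in range(125,175,4): print(v,[P[v,u].round(3).tolist() for u in (366,370,374,378)])
c=ctrl.camera_info('wrist');print(np.array(c['intrinsics']))
E
```

```text
180 [ 0.55  -0.048  0.038] [ 0.547 -0.043  0.038] [ 0.554 -0.052  0.038]
188 [ 0.547 -0.05   0.045] [ 0.543 -0.046  0.044] [ 0.55  -0.055  0.045]
196 [ 0.543 -0.053  0.046] [ 0.539 -0.049  0.045] [ 0.546 -0.058  0.046]
204 [ 0.544 -0.052  0.069] [ 0.535 -0.052  0.048] [ 0.547 -0.057  0.068]
212 [ 0.542 -0.054  0.076] [ 0.531 -0.055  0.052] [ 0.545 -0.058  0.076]
220 [ 0.538 -0.057  0.077] [nan nan nan] [ 0.541 -0.061  0.077]
228 [ 0.534 -0.06   0.077] [ 0.522 -0.062  0.052] [ 0.537 -0.064  0.078]
236 [ 0.532 -0.061  0.084] [ 0.53  -0.057  0.087] [ 0.535 -0.065  0.085]
244 [ 0.532 -0.061  0.095] [ 0.531 -0.057  0.099] [ 0.535 -0.065  0.096]
252 [ 0.532 -0.061  0.105] [ 0.531 -0.057  0.107] [ 0.535 -0.065  0.105]
260 [ 0.53  -0.063  0.109] [ 0.53  -0.058  0.114] [ 0.535 -0.065  0.113]
268 [ 0.532 -0.062  0.12 ] [ 0.53  -0.058  0.121] [ 0.535 -0.064  0.121]
276 [ 0.533 -0.061  0.128] [ 0.53  -0.059  0.127] [ 0.535 -0.064  0.128]
284 [ 0.551 -0.048  0.169] [ 0.55  -0.046  0.169] [ 0.553 -0.05   0.169]
292 [ 0.55  -0.048  0.171] [ 0.548 -0.047  0.17 ] [ 0.551 -0.051  0.17 ]
300 [ 0.548 -0
[... 838 characters left out ...]
, [0.527, -0.059, 0.067], [0.519, -0.065, 0.067], [0.511, -0.072, 0.066]]
157 [[0.534, -0.052, 0.056], [0.526, -0.06, 0.054], [0.518, -0.067, 0.053], [0.509, -0.071, 0.054]]
161 [[0.528, -0.044, 0.051], [0.522, -0.053, 0.048], [0.512, -0.057, 0.049], [0.506, -0.067, 0.045]]
165 [[0.523, -0.034, 0.047], [0.515, -0.041, 0.045], [0.506, -0.047, 0.046], [0.5, -0.058, 0.041]]
169 [[0.521, -0.033, 0.035], [0.513, -0.041, 0.033], [0.504, -0.045, 0.035], [0.495, -0.049, 0.037]]
173 [[0.518, -0.03, 0.025], [0.511, -0.039, 0.021], [0.504, -0.048, 0.018], [0.494, -0.052, 0.02]]
[[293.4177012    0.         321.97197032]
 [  0.         293.4177012  198.50615244]
 [  0.           0.           1.        ]]
```

```bash
python3 - <<'E'
from h import *
P,im=cloud('scene0'); q=P[:90,480:640].reshape(-1,3); q=q[(abs(q[:,0]-.25)<.15)&(abs(q[:,1]+.6)<.15)]
T=np.array([[.922,.387,-.001],[.387,-.922,.002],[0,-.002,-1]]); l=(q-[.2515,-.5988,.192])@T
print(len(l)); 
for h in range(-130,20,10):
    k=l[(l[:,2]*1000>h)&(l[:,2]*1000<=h+10)]; print(h,len(k),k.min(0).round(3) if len(k) else '',k.max(0).round(3) if len(k) else '')
P,_=cloud('w1'); T=R.from_rotvec([-2.98,-.988,.003]).as_matrix(); l=(P-[.5229,-.0715,.1797])@T
m=(l[...,2]>-.2)&(l[...,2]<.03); l=l[m]
for h in range(-130,30,10):
    k=l[(l[:,2]*1000>h)&(l[:,2]*1000<=h+10)]; print('w',h,len(k),k.min(0).round(3) if len(k) else '',k.max(0).round(3) if len(k) else '')
E
```

```text
1517
-130 156 [-0.036 -0.099 -0.13 ] [ 0.04  0.07 -0.12]
-120 209 [-0.035 -0.093 -0.12 ] [ 0.04   0.081 -0.11 ]
-110 157 [-0.036 -0.092 -0.11 ] [ 0.04   0.085 -0.1  ]
-100 26 [-0.032 -0.087 -0.1  ] [ 0.037  0.052 -0.091]
-90 28 [-0.009 -0.065 -0.089] [ 0.014  0.054 -0.081]
-80 41 [-0.01  -0.064 -0.08 ] [ 0.013  0.059 -0.07 ]
-70 36 [-0.009 -0.06  -0.07 ] [ 0.013  0.054 -0.06 ]
-60 42 [-0.008 -0.059 -0.06 ] [ 0.013  0.051 -0.05 ]
-50 53 [-0.009 -0.059 -0.05 ] [ 0.014  0.055 -0.04 ]
-40 53 [-0.01  -0.056 -0.04 ] [ 0.014  0.049 -0.031]
-30 6 [-0.007 -0.051 -0.03 ] [ 0.012  0.051 -0.029]
-20 0  
-10 0  
0 0  
10 0  
w -130 19224 [ 0.015 -0.088 -0.13 ] [ 0.04   0.088 -0.12 ]
w -120 15559 [ 0.005 -0.087 -0.12 ] [ 0.039  0.087 -0.11 ]
w -110 4056 [-0.005 -0.086 -0.11 ] [ 0.04   0.087 -0.1  ]
w -100 873 [-0.011 -0.08  -0.1  ] [ 0.037  0.088 -0.09 ]
w -90 536 [-0.011 -0.049 -0.09 ] [ 0.007  0.049 -0.08 ]
w -80 971 [-0.011 -0.058 -0.08 ] [ 0.013  0.058 -0.07 ]
w -70 664 [ 0.001 -0.056 -0.07 ] [ 0.013  0.057 -0.06 ]
w -60 722 [-0.005 -0.054 -0.06 ] [ 0.013  0.054 -0.05 ]
w -50 607 [-0.009 -0.052 -0.05 ] [ 0.012  0.053 -0.04 ]
w -40 517 [-0.009 -0.052 -0.04 ] [ 0.012  0.053 -0.03 ]
w -30 53 [-0.009 -0.051 -0.03 ] [ 0.012  0.052 -0.028]
w -20 0  
w -10 0  
w 0 3518 [0.056 0.166 0.005] [0.132 0.217 0.01 ]
w 10 1772 [0.04  0.165 0.01 ] [0.139 0.232 0.02 ]
w 20 1977 [0.025 0.165 0.02 ] [0.148 0.248 0.03 ]
```

The fingers shut on nothing. Both cameras put the real fingertips about 29 mm short of the reported TCP along the tool axis (true tip z = reported z + 0.029), so they closed just above the handle. I'll open, go 29 mm lower, and check.

```bash
python3 -m handwheel '[[0.05,0,0,0,0,0,0],[0.05,0,0,0,0,0,0],[0.05,0,0,0,0,0,0],[0.05,0,0,0,0,0,0],[0.05,0,0,0.01,0,0,0],[0.05,0,0,0.01,0,0,0],[0.05,0,0,0.007,0,0,0],[0.05,0,0,0,0,0,0]]' 30
python3 -m handwheel '[[0.0,0,0,0,0,0,0],[0.0,0,0,0,0,0,0],[0.0,0,0,0,0,0,0],[0.0,0,0,0,0,0,0],[0.0,0,0,0,0,0,0],[0.0,0,0,0,0,0,0]]' 30
python3 - <<'E'
from h import *
plan(.525,-.068,.025,126.4)
E
```

```text
time: 4.92
position: [0.524, -0.0676, 0.026]
tool_rot: [-2.981, -0.989, 0.002]
ft_force: [0.1, -0.5, 0.2]
grip_width: 0.572
grip_force: 0.0
time: 5.68
position: [0.5254, -0.0684, 0.0271]
tool_rot: [2.981, 0.988, 0.001]
ft_force: [2.2, -2.0, -0.3]
grip_width: 0.134
grip_force: 29.9
pos [ 0.5254 -0.0684  0.0271] yaw 36.65 shift mm [-0.04 -0.56  2.09] turn deg [ 8.000e-02  3.000e-02 -8.975e+01] shift in target axes [ 0.55 -0.04  2.09] q [ 0.59  0.26 -0.57  1.92  0.17  1.01 -0.99] ft [ 2.22 -1.99 -0.3 ] grip [11.69 29.92] t 5.675
```

```bash
python3 -m handwheel '[[0,0,0,0,0,0,-4],[0,0,0,0,0,0,-8],[0,0,0,0,0,0,-8],[0,0,0,0,0,0,-8],[0,0,0,0,0,0,-8],[0,0,0,0,0,0,-8]]' 30
python3 -m handwheel '[[0,0,0,0,0,0,-8],[0,0,0,0,0,0,-8],[0,0,0,0,0,0,-8],[0,0,0,0,0,0,-8],[0,0,0,0,0,0,-8],[0,0,0,0,0,0,-5],[0,0,0,0,0,0,0]]' 30
python3 - <<'E'
from h import *
plan(.525,-.068,.025,126.4); print(ctrl.get_state()['torque'])
E
```

```text
time: 6.42
position: [0.525, -0.0682, 0.0271]
tool_rot: [2.389, 2.039, -0.0]
ft_force: [1.9, -0.2, 0.3]
grip_width: 0.135
grip_force: 29.9
time: 7.3
position: [0.5245, -0.0683, 0.0271]
tool_rot: [-1.435, -2.794, 0.002]
ft_force: [-1.5, -2.2, 2.7]
grip_width: 0.139
grip_force: 30.0
pos [ 0.5245 -0.0683  0.0271] yaw 125.63 shift mm [-0.06  0.59  2.09] turn deg [-0.06  0.01 -0.77] shift in target axes [-0.07  0.59  2.09] q [ 0.8   0.32 -0.81  1.91  0.27  1.03  0.49] ft [-1.48 -2.2   2.71] grip [12.07 29.96] t 7.3
[-0.4779563   0.02867099  0.10207481]
```

```bash
python3 -m handwheel '[[0,0,0,0,0,0,-1],[0.04,0,0,0,0,0,0],[0.04,0,0,0,0,0,0],[0.05,0,0,0,0,0,0],[0.06,0,0,-0.02,0,0,0],[0.087,0,0,-0.04,0,0,0],[0.087,0,0,-0.05,0,0,0],[0.087,0,0,-0.05,0,0,0],[0.087,0,0,0,0,0,0]]' 30
python3 - <<'E'
from h import *
grab('wrist','w3')
P,im=cloud('w3');q=P.reshape(-1,3); q=q[np.hypot(q[:,0]-.524,q[:,1]+.067)<.04]
k=q[(q[:,2]>.07)&(q[:,2]<.082)];print(len(k),cv2.minAreaRect((k[:,:2]*1000).astype(np.float32)))
plan(.493,.261,.15,76.6)
E
```

```text
time: 8.43
position: [0.5281, -0.0675, 0.1926]
tool_rot: [1.404, 2.8, 0.002]
ft_force: [0.1, 0.1, 0.0]
grip_width: 0.951
grip_force: 0.0
473 ((525.0791625976562, -68.76191711425781), (11.041053771972656, 49.86935806274414), 36.177066802978516)
pos [ 0.5264 -0.0676  0.19  ] yaw 126.71 shift mm [283.59 169.51  39.14] turn deg [ 0.26  0.17 50.11] shift in target axes [ 311.91 -108.66   39.96] q [ 0.89  0.13 -0.87  1.73  0.11  1.32  0.64] ft [ 0.26 -0.19 -0.32] grip [84.08  0.  ] t 8.475
```

```bash
python3 -m handwheel '[[0.06,0.02,0.012,0,0,0,0],[0.06,0.04,0.024,0,0,0,0],[0.06,0.044,0.026,0,0,0,0],[0.06,0.044,0.026,0,0,0,0],[0.06,0.044,0.026,0,0,0,0],[0.06,0.044,0.026,0,0,0,0],[0.06,0.03,0.019,0,0,0,0],[0.06,0.018,0.011,0,0,0,0]]'
python3 -m handwheel '[[0.06,0,0,0.005,0,0,6],[0.06,0,0,0.005,0,0,9],[0.06,0,0,0.005,0,0,9],[0.06,0,0,0.005,0,0,9],[0.06,0,0,0.005,0,0,9],[0.06,0,0,0.005,0,0,8],[0.06,0,0,0,0,0,0]]'
python3 - <<'E'
from h import *
grab('wrist','w4'); plan(.493,.261,.1,76.6)
P,im=cloud('w4');q=P.reshape(-1,3); k=q[(np.hypot(q[:,0]-.493,q[:,1]-.261)<.1)&(q[:,2]>.053)&(q[:,2]<.066)]
print(len(k),cv2.minAreaRect((k[:,:2]*1000).astype(np.float32)))
for n,lo,hi in(('deck',.061,.069),('fence',.117,.1225)):
    k=q[(abs(q[:,0]-.63)<.12)&(abs(q[:,1]-.187)<.13)&(q[:,2]>lo)&(q[:,2]<hi)];print(n,len(k),cv2.minAreaRect((k[:,:2]*1000).astype(np.float32)) if len(k)>5 else 0)
E
```

```text
time: 9.48
position: [0.4882, 0.2655, 0.1858]
tool_rot: [-1.4, -2.809, 0.001]
ft_force: [-0.1, 0.2, -0.3]
grip_width: 0.687
grip_force: 0.0
time: 10.35
position: [0.4891, 0.2626, 0.1556]
tool_rot: [-2.459, -1.953, 0.004]
ft_force: [-0.1, 0.1, -0.1]
grip_width: 0.689
grip_force: 0.0
pos [0.4896 0.2625 0.156 ] yaw 76.96 shift mm [-0.66  3.76 56.01] turn deg [-0.12  0.05  0.36] shift in target axes [-0.69  3.64 56.01] q [ 0.26  0.25 -0.92  1.71  0.21  1.28 -0.93] ft [-0.72  0.65 -0.  ] grip [59.66  0.  ] t 10.4
5470 ((537.2462768554688, 250.5550537109375), (149.1168212890625, 108.70610809326172), 76.66751098632812)
deck 10454 ((623.812744140625, 195.3349609375), (139.9654541015625, 172.3722686767578), 5.8586626052856445)
fence 934 ((626.1889038085938, 239.48414611816406), (14.667701721191406, 45.07318115234375), 6.154053688049316)
```

View pics/w4.png

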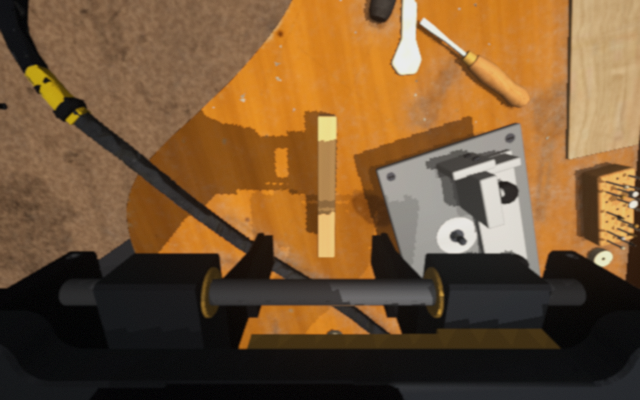

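```bash
python3 - <<'E'
from h import *
P,im=cloud('w4');q=P.reshape(-1,3); k=q[(abs(q[:,0]-.493)<.045)&(abs(q[:,1]-.261)<.09)&(q[:,2]>.05)&(q[:,2]<.066)]
k=k[abs((k[:,:2]-[.493,.261])@[.973,-.232])<.018]
print(len(k),np.median(k[:,2]),cv2.minAreaRect((k[:,:2]*1000).astype(np.float32)))
E
```

```text
2512 0.059523289877292176 ((493.08416748046875, 261.017333984375), (149.10719299316406, 17.984546661376953), 76.72652435302734)
```

```bash
python3 -m handwheel '[[0.06,-0.001,0.002,0.02,0,0,0.3],[0.06,0,0.0017,0.03,0,0,0],[0.06,0,0,0.03,0,0,0],[0.05,0,0,0.03,0,0,0],[0.05,0,0,0.03,0,0,0],[0.05,0,0,0.015,0,0,0],[0.05,0,0,0.003,0,0,0],[0.05,0,0,0,0,0,0]]' 30
python3 - <<'E'
from h import *
plan(.493,.261,-.005,76.7)
E
```

```text
time: 11.4
position: [0.4952, 0.2601, -0.0006]
tool_rot: [2.469, 1.943, 0.001]
ft_force: [-0.0, -0.0, 0.9]
grip_width: 0.574
grip_force: 0.0
pos [ 0.4952  0.2601 -0.0006] yaw 76.41 shift mm [ 0.34 -2.33  4.44] turn deg [ 0.03 -0.04 -0.29] shift in target axes [ 0.36 -2.33  4.44] q [ 0.17  0.44 -0.83  1.86  0.38  1.01 -1.06] ft [-0.01 -0.04  0.93] grip [49.93  0.  ] t 11.4
```

```bash
python3 -m handwheel '[[0.05,0,-0.002,0.003,0,0,0],[0.05,0,0,0,0,0,0],[0.025,0,0,0,0,0,0],[0.02,0,0,0,0,0,0],[0.005,0,0,0,0,0,0],[0.005,0,0,0,0,0,0],[0.005,0,0,0,0,0,0],[0.005,0,0,0,0,0,0]]' 40
python3 - <<'E'
from h import *
plan(.56,.21,.12,96.1)
E
```

```text
time: 12.4
position: [0.4928, 0.2601, -0.0041]
tool_rot: [2.469, 1.943, -0.0]
ft_force: [-0.1, 0.1, 0.1]
grip_width: 0.203
grip_force: 40.0
pos [ 0.4928  0.2601 -0.0041] yaw 76.39 shift mm [ -32.94   77.07 -124.09] turn deg [-0.000e+00  1.000e-02 -1.971e+01] shift in target axes [ -56.98   61.45 -124.09] q [ 0.17  0.44 -0.83  1.87  0.38  1.   -1.06] ft [-0.11  0.06  0.07] grip [17.66 39.99] t 12.4
```

```bash
python3 -m handwheel '[[0.005,0,0,-0.01,0,0,0],[0.005,0,0,-0.025,0,0,0],[0.005,0,0,-0.03,0,0,0],[0.005,0,0,-0.025,0,0,-4],[0.005,0,0,0,0,0,-5],[0.005,0,0,0,0,0,-5],[0.005,0,0,0,0,0,-5.7],[0.005,0,0,0,0,0,0]]' 40
python3 - <<'E'
from h import *
grab('wrist','w5'); plan(.5701,.1777,.081,96.1)
s=ctrl.get_state(); P,im=cloud('w5'); M=R.from_rotvec(s['tool_rot']).as_matrix(); l=(P-s['position'])@M
k=l.reshape(-1,3); k=k[(abs(k[:,0])<.1)&(abs(k[:,1])<.013)&(k[:,2]>-.075)&(k[:,2]<-.03)]
e=k[abs(k[:,0])>.03]; print(len(e),np.median(e[:,2]),cv2.minAreaRect((e[:,:2]*1000).astype(np.float32)))
for a in np.arange(-.09,.09,.02):
    j=k[(k[:,0]>a)&(k[:,0]<=a+.02)]; print(a.round(3),len(j),j.min(0).round(4) if len(j) else '',j.max(0).round(4) if len(j) else '', np.median(j[:,2]).round(4) if len(j) else '')
E
```

```text
time: 13.4
position: [0.4928, 0.2602, 0.0863]
tool_rot: [2.101, 2.335, 0.0]
ft_force: [-0.0, 1.3, -1.0]
grip_width: 0.204
grip_force: 40.0
pos [0.4928 0.2602 0.0862] yaw 95.99 shift mm [-90.09  68.26   5.22] turn deg [ 0.01 -0.   -0.11] shift in target axes [-90.23  68.08   5.21] q [ 0.28  0.34 -0.96  1.79  0.3   1.17 -0.66] ft [ 1.23  0.09 -2.05] grip [17.91 39.99] t 13.45
4245 -0.06362776061513777 ((21.245532989501953, 0.04530811309814453), (18.017864227294922, 108.96910095214844), 89.78704071044922)
-0.09 0   
-0.07 0   
-0.05 136 [-0.0332 -0.0086 -0.0647] [-0.03    0.0093 -0.0619] -0.0637
-0.03 810 [-0.03   -0.0086 -0.0654] [-0.014   0.0092 -0.0617] -0.0637
-0.01 1091 [-0.0094 -0.013  -0.075 ] [ 0.01    0.013  -0.0302] -0.0635
0.01 1406 [ 0.01   -0.0125 -0.0749] [ 0.03    0.0124 -0.0325] -0.0637
0.03 1572 [ 0.03   -0.009  -0.0657] [ 0.05    0.009  -0.0614] -0.0637
0.05 1816 [ 0.05   -0.0091 -0.0658] [ 0.07    0.0089 -0.0612] -0.0637
0.07 721 [ 0.07   -0.0091 -0.0655] [ 0.0757  0.0086 -0.0302] -0.0634
```

```bash
python3 -m handwheel '[[0.005,-0.01,0.008,0,0,0,0],[0.005,-0.02,0.015,0,0,0,0],[0.005,-0.022,0.016,0.001,0,0,0],[0.005,-0.02,0.015,0.002,0,0,0],[0.005,-0.013,0.01,0.002,0,0,0],[0.005,-0.006,0.004,0,0,0,0],[0.005,0,0,0,0,0,0]]' 40
python3 - <<'E'
from h import *
grab('wrist','w6'); plan(.5701,.1777,.081,96.1)
s=ctrl.get_state(); P,im=cloud('w6'); M=R.from_rotvec(s['tool_rot']).as_matrix(); l=(P-s['position'])@M; k=l.reshape(-1,3)
z=s['position'][2]; W=P.reshape(-1,3)
f=(W[:,2]>.117)&(W[:,2]<.1225)&(k[:,1]>.02)&(k[:,1]<.09); c=k[f]; print('fence top',len(c),c.min(0).round(4),c.max(0).round(4),cv2.minAreaRect((c[:,:2]*1000).astype(np.float32)))
f=(W[:,2]>.101)&(W[:,2]<.109)&(k[:,1]>.02)&(k[:,1]<.09)&(k[:,0]>.06)&(k[:,0]<.1); c=k[f]; print('lip',len(c),cv2.minAreaRect((c[:,:2]*1000).astype(np.float32)) if len(c)>4 else 0, c.min(0).round(4),c.max(0).round(4))
E
```

```text
time: 14.32
position: [0.57, 0.1771, 0.0808]
tool_rot: [-2.1, -2.336, 0.0]
ft_force: [-0.3, 0.8, -1.3]
grip_width: 0.202
grip_force: 40.0
pos [0.5696 0.1778 0.081 ] yaw 96.14 shift mm [-0.13  0.47 -0.03] turn deg [-0.02 -0.04  0.04] shift in target axes [-0.13  0.47 -0.03] q [ 0.37  0.43 -0.89  1.7   0.35  1.19 -0.5 ] ft [-0.53 -0.16 -1.21] grip [17.45 39.99] t 14.375
fence top 2310 [ 0.0322  0.0556 -0.041 ] [ 0.0773  0.0702 -0.036 ] ((54.74372482299805, 62.90174865722656), (45.04195022583008, 14.474899291992188), 0.08877027034759521)
lip 1155 ((80.92452239990234, 59.43974304199219), (32.23923110961914, 27.64751625061035), 49.46168899536133) [ 0.0601  0.0419 -0.0279] [ 0.085   0.0785 -0.02  ]
```

View pics/w6.png

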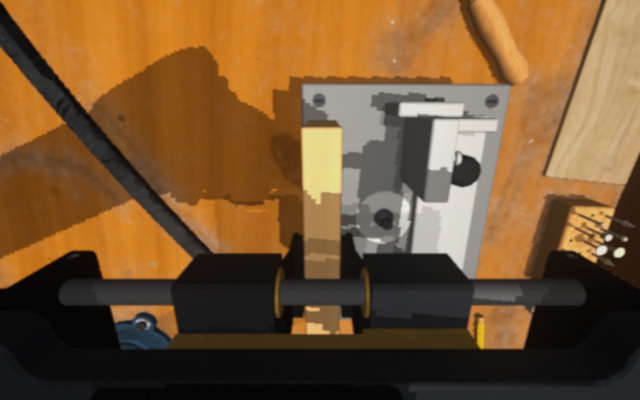

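The facing is parallel to the fence: facing top at u≈303-342, cheek and lip at (430,150), bur at (385,217). There's a gap of about 46 mm in x and 1.6 mm to the lip. I'll shift right slightly, advance, and lower.

```bash
python3 -m handwheel '[[0.005,-0.0015,0.005,0,0,0,0],[0.005,0,0.01,0,0,0,0],[0.005,0,0.01,0,0,0,0],[0.005,0,0.01,0,0,0,0],[0.005,0,0.005,0,0,0,0],[0.005,0,0,0.006,0,0,0],[0.005,0,0,0.006,0,0,0],[0.005,0,0,0.004,0,0,0],[0.005,0,0,0,0,0,0]]' 40
python3 - <<'E'
from h import *
plan(.6099,.1813,.061,96.1)
E
```

```text
time: 15.5
position: [0.6095, 0.1794, 0.0644]
tool_rot: [-2.1, -2.336, 0.002]
ft_force: [0.5, 0.6, -1.2]
grip_width: 0.203
grip_force: 40.0
pos [0.6095 0.1794 0.0644] yaw 96.1 shift mm [1.84 0.59 3.36] turn deg [-0.06  0.02 -0.  ] shift in target axes [1.84 0.58 3.36] q [ 0.32  0.52 -0.85  1.61  0.41  1.2  -0.51] ft [ 0.52  0.62 -1.21] grip [17.66 39.99] t 15.5
```

```bash
python3 -m handwheel '[[0.005,0,0,0.001,0,0,0],[0.005,0,0,0.001,0,0,0],[0.005,0,0,0,0,0,0]]'|grep -E "pos|ft_"; python3 -m handwheel '[[0.005,0,0,0.001,0,0,0],[0.005,0,0,0,0,0,0]]'|grep -E "pos|ft_"
python3 -m handwheel '[[0.005,0,0,0.0005,0,0,0],[0.005,0,0,0,0,0,0]]'|grep -E "pos|ft_"
```

```text
position: [0.6101, 0.1796, 0.063]
ft_force: [1.3, -0.3, -1.3]
position: [0.61, 0.1796, 0.0618]
ft_force: [0.5, 0.1, -1.8]
position: [0.61, 0.1796, 0.0614]
ft_force: [0.1, -0.4, -1.2]
```

```bash
for i in 1; do python3 -m handwheel '[[0.005,0,0,0.0005,0,0,0],[0.005,0,0,0,0,0,0]]'|grep -E "pos|ft_"; done; python3 -m handwheel '[[0.005,0,0,0.0005,0,0,0],[0.005,0,0,0,0,0,0]]'|grep -E "pos|ft_"
```

```text
position: [0.6101, 0.1797, 0.061]
ft_force: [-0.1, -0.0, -0.0]
position: [0.6101, 0.1797, 0.061]
ft_force: [-1.1, -0.9, 4.6]
```

```bash
python3 -m handwheel '[[0.005,0.001,0,-0.0002,0,0,0],[0.005,0.001,0,0,0,0,0],[0.005,0,0,0,0,0,0]]'|grep -E "pos|ft_"; python3 -m handwheel '[[0.005,0.0006,0,0,0,0,0],[0.005,0,0,0,0,0,0]]'|grep -E "pos|ft_"; python3 -m handwheel '[[0.005,0.0004,0,0,0,0,0],[0.005,0,0,0,0,0,0]]'|grep -E "pos|ft_"
```

```text
position: [0.6106, 0.1805, 0.061]
ft_force: [-1.4, -3.6, 5.7]
position: [0.6107, 0.1812, 0.061]
ft_force: [0.7, -4.4, 5.5]
position: [0.6107, 0.1819, 0.061]
ft_force: [0.4, -3.1, 5.0]
```

```bash
python3 -m handwheel '[[0.005,0.0005,0,0,0,0,0],[0.005,0,0,0,0,0,0]]'|grep -E "pos|ft_"; python3 -m handwheel '[[0.005,0.0005,0,0,0,0,0],[0.005,0,0,0,0,0,0]]'|grep -E "pos|ft_"
```

```text
position: [0.6106, 0.1824, 0.061]
ft_force: [-0.2, -2.8, 5.2]
position: [0.6106, 0.1829, 0.061]
ft_force: [0.2, -3.5, 5.3]
```

```bash
python3 -m handwheel '[[0.005,0.0005,0,0,0,0,0],[0.005,0,0,0,0,0,0]]'|grep -E "pos|ft_"
```

```text
position: [0.6105, 0.1834, 0.061]
ft_force: [1.1, -4.8, 5.1]
```

```bash
python3 -m handwheel '[[0.005,0.0005,0,0,0,0,0],[0.005,0,0,0,0,0,0]]'|grep -E "pos|ft_"; python3 -m handwheel '[[0.005,0.0005,0,0,0,0,0],[0.005,0,0,0,0,0,0]]'|grep -E "pos|ft_"
```

```text
position: [0.6105, 0.1838, 0.061]
ft_force: [0.2, -3.7, 4.2]
position: [0.6105, 0.1838, 0.061]
ft_force: [0.0, -4.4, 5.9]
```

```bash
python3 -m handwheel '[[0.005,0.0005,0,0,0,0,0],[0.005,0,0,0,0,0,0]]'|grep -E "pos|ft_"
```

```text
position: [0.6105, 0.1838, 0.061]
ft_force: [0.7, -6.2, 6.1]
```

```bash
python3 -m handwheel '[[0.005,0,0.001,0,0,0,0],[0.005,0,0.001,0,0,0,0],[0.005,0,0.001,0,0,0,0],[0.005,0,0,0,0,0,0]]'|grep -E "pos|ft_"; python3 -m handwheel '[[0.005,0,0.001,0,0,0,0],[0.005,0,0,0,0,0,0]]'|grep -E "pos|ft_"
```

```text
position: [0.6107, 0.1838, 0.061]
ft_force: [-7.2, -7.5, 11.6]
position: [0.6107, 0.1837, 0.061]
ft_force: [-9.4, -8.0, 13.1]
```

```bash
python3 -m handwheel '[[0.005,0,0.0005,0,0,0,0],[0.005,0,0,0,0,0,0]]'|grep -E "pos|ft_";python3 -m handwheel '[[0.005,0,0.0005,0,0,0,0],[0.005,0,0,0,0,0,0]]'|grep -E "pos|ft_"
```

```text
position: [0.6109, 0.1837, 0.061]
ft_force: [-9.8, -7.8, 13.9]
position: [0.6109, 0.1837, 0.061]
ft_force: [-11.1, -8.5, 15.6]
```

```bash
python3 - <<'E'
from h import *
a,_=grab('wrist','w7');b,_=grab('scene','s7'); s=ctrl.get_state(); print(np.round(s['position'],4),np.round(s['ft_force'],1),np.round(s['torque'],2))
cv2.imwrite('pics/m7.png',np.hstack([cv2.resize(a[60:260,260:460],(390,390),interpolation=cv2.INTER_CUBIC),cv2.resize(b[140:270,220:350],(390,390),interpolation=cv2.INTER_CUBIC)]))
P,im=cloud('w7'); M=R.from_rotvec(s['tool_rot']).as_matrix(); k=((P-s['position'])@M).reshape(-1,3); W=P.reshape(-1,3)
for lo,hi in((.035,.045),(.045,.055),(.055,.065),(.065,.073),(.073,.077)):
    f=(W[:,2]>.112)&(W[:,2]<.13)&(k[:,0]>lo)&(k[:,0]<hi)&(abs(k[:,1])<.06); c=k[f]; h,_=np.histogram(c[:,1]*1000,np.arange(-14,34,2)); print(lo,h, np.median(c[c[:,1]<.009,2]),np.median(c[c[:,1]>.016,2]))
E
```

```text
[0.6109 0.1837 0.061 ] [-11.4  -9.6  14.7] [-1.76  2.55  0.13]
0.035 [  0   0  41  86  99  81  84 104  85  85  93  41   0  16 100  82  87  79
  81  84  67   0   0] -0.0638288396493079 -0.058953145096843906
0.045 [  0   0  49  91  96  95  85 106  82 110  85  43   0  10 106  93  83  93
  88  86  80   1   0] -0.06384311999317907 -0.05898020397418398
0.055 [  0   0  44 113  91 113  90 113 101 101 109  34   0   4 120  95  99  92
  95  95  82   1   0] -0.06394708864830288 -0.059071559803334076
0.065 [  0   0  56  76  93  92  75  96  94  76  92  38   0   4 103  87  78  84
  77  78  70   1   0] -0.06389012645711814 -0.05907049496515539
0.073 [ 0  0 16 35 38 41 33 39 40 37 36 11  0  0 33 32 34 31 33 35 23  1  0] -0.06354020404798258 -0.05876058996612886
```

View pics/m7.png

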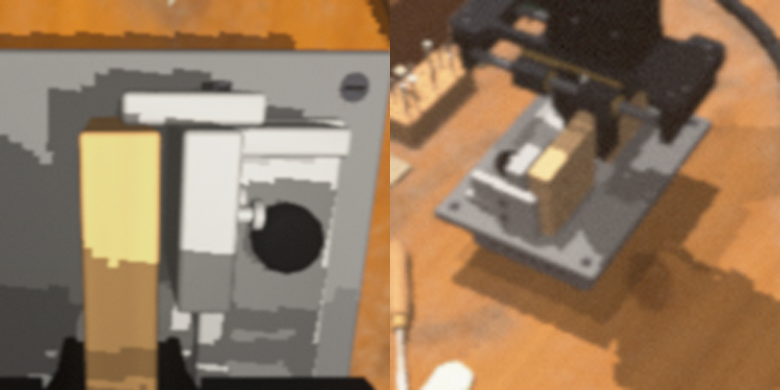

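The gap to the cheeks is still about 5 mm: the facing back is at crop u≈160 and the cheek at 182. The facing is sticking by friction on the deck and lip. I'll unload, then slide again with less down-force.

```bash
python3 -m handwheel '[[0.005,0,-0.002,0,0,0,0],[0.005,-0.0004,-0.002,0,0,0,0],[0.005,-0.0003,-0.001,-0.0003,0,0,0],[0.005,0,0,-0.0003,0,0,0],[0.005,0,0,0,0,0,0]]'|grep -E "pos|ft_"; python3 -m handwheel '[[0.005,0,0,-0.0003,0,0,0],[0.005,0,0,0,0,0,0]]'|grep -E "pos|ft_"
```

```text
position: [0.6104, 0.1839, 0.061]
ft_force: [1.8, -4.3, 2.4]
position: [0.6103, 0.1839, 0.061]
ft_force: [2.6, -4.1, -0.8]
```

```bash
python3 -m handwheel '[[0.005,0,0.001,0,0,0,0],[0.005,0,0.001,0,0,0,0],[0.005,0,0,0,0,0,0]]'|grep -E "pos|ft_"; python3 -m handwheel '[[0.005,0,0.001,0,0,0,0],[0.005,0,0,0,0,0,0]]'|grep -E "pos|ft_"
```

```text
position: [0.6106, 0.1839, 0.061]
ft_force: [-2.1, -5.7, 4.1]
position: [0.6108, 0.1838, 0.061]
ft_force: [-3.5, -7.7, 4.8]
```

```bash
python3 -m handwheel '[[0.005,-0.0005,0,-0.0006,0,0,0],[0.005,-0.0007,0,-0.0006,0,0,0],[0.005,-0.0005,0,-0.0003,0,0,0],[0.005,0,0,0,0,0,0]]'|grep -E "pos|ft_"; python3 -m handwheel '[[0.005,0,0.0007,0,0,0,0],[0.005,0,0.0007,0,0,0,0],[0.005,0,0,0,0,0,0]]'|grep -E "pos|ft_"
```

```text
position: [0.6122, 0.184, 0.0625]
ft_force: [-0.9, -1.6, -1.9]
position: [0.6143, 0.1842, 0.0632]
ft_force: [0.5, -1.0, -1.3]
```

```bash
python3 -m handwheel '[[0.005,0,0,0.001,0,0,0],[0.005,0,0,0.0006,0,0,0],[0.005,0,0,0,0,0,0]]'|grep -E "pos|ft_"; python3 -m handwheel '[[0.005,0,0,0.0004,0,0,0],[0.005,0,0,0,0,0,0]]'|grep -E "pos|ft_"
```

```text
position: [0.6141, 0.1842, 0.0615]
ft_force: [-0.4, 0.3, -0.8]
position: [0.614, 0.184, 0.061]
ft_force: [0.1, -0.7, -1.4]
```

```bash
python3 -m handwheel '[[0.005,0.0004,0,0.0001,0,0,0],[0.005,0.0003,0,0,0,0,0],[0.005,0,0,0,0,0,0]]'|grep -E "pos|ft_"; python3 -m handwheel '[[0.005,0,0.0007,0,0,0,0],[0.005,0,0.0007,0,0,0,0],[0.005,0,0,0,0,0,0]]'|grep -E "pos|ft_"
```

```text
position: [0.6141, 0.1842, 0.061]
ft_force: [-0.5, -0.8, 0.3]
position: [0.6146, 0.1842, 0.061]
ft_force: [-4.1, -2.6, 4.5]
```

```bash
python3 -m handwheel '[[0.005,0,0.0007,-0.0003,0,0,0],[0.005,0,0,0,0,0,0]]'|grep -E "pos|ft_"; python3 -m handwheel '[[0.005,0,0.0007,-0.0002,0,0,0],[0.005,0,0,0,0,0,0]]'|grep -E "pos|ft_"
```

```text
position: [0.6153, 0.1843, 0.061]
ft_force: [-4.0, -3.7, 2.4]
position: [0.6154, 0.1843, 0.061]
ft_force: [-5.7, -3.1, 4.0]
```

```bash
python3 -m handwheel '[[0.005,0,0.0007,-0.0002,0,0,0],[0.005,0,0,0,0,0,0]]'|grep -E "pos|ft_"; python3 - <<'E'
from h import *
plan(.6157,.1842,.061,96.1); print(ctrl.get_state()['torque'])
E
```

```text
position: [0.6154, 0.1843, 0.061]
ft_force: [-6.4, -2.8, 3.8]
pos [0.6154 0.1843 0.061 ] yaw 96.09 shift mm [-0.17  0.27  0.04] turn deg [-0.25  0.06 -0.01] shift in target axes [-0.17  0.27  0.04] q [ 0.3   0.54 -0.84  1.6   0.42  1.2  -0.52] ft [-6.41 -2.83  3.75] grip [17.74 40.  ] t 25.1
[-0.69377789  1.46697628 -0.12701977]
```

```bash
python3 -m handwheel '[[0.005,0,0.001,-0.0002,0,0,0],[0.005,0,0,0,0,0,0]]'|grep -E "pos|ft_"; python3 -m handwheel '[[0.005,0,0.001,-0.0002,0,0,0],[0.005,0,0,0,0,0,0]]'|grep -E "pos|ft_"
cat > gap.py <<'E'
from h import *
import sys
n=sys.argv[1]; grab('wrist',n); s=ctrl.get_state(); P,im=cloud(n); M=R.from_rotvec(s['tool_rot']).as_matrix(); k=((P-s['position'])@M).reshape(-1,3); W=P.reshape(-1,3)
for a in np.arange(.034,.074,.008):
    f=(W[:,2]>.11)&(W[:,2]<.13)&(k[:,0]>a)&(k[:,0]<a+.008)&(abs(k[:,1])<.04); c=k[f]; w=c[c[:,2]<-.0614]; m=c[c[:,2]>=-.0614]
    print(a.round(3),'wood y',(1e3*np.percentile(w[:,1],[2,98])).round(2),'cheek y',(1e3*np.percentile(m[:,1],[2,98])).round(2))
f=(abs(k[:,1]-0)<.006)&(k[:,0]>.04)&(abs(k[:,2]+.064)<.004); print('wood left end',1e3*np.percentile(k[f,0],99))
f=(W[:,2]>.101)&(W[:,2]<.109)&(k[:,1]>-.008)&(k[:,1]<.012)&(k[:,0]>.06)&(k[:,0]<.1); print('lip x',1e3*np.percentile(k[f,0],[2,50,98]) if f.sum() else 0,f.sum())
print(np.round(s['ft_force'],1),np.round(s['torque'],2),R.from_rotvec(s['tool_rot']).as_matrix().round(4).tolist())
E
python3 gap.py w8
```

```text
position: [0.6154, 0.1843, 0.0611]
ft_force: [-9.8, -3.6, 4.7]
position: [0.6154, 0.1843, 0.061]
ft_force: [-11.4, -4.0, 4.9]
0.034 wood y [-8.3   8.77] cheek y [ 9.68 22.98]
0.042 wood y [-8.61  8.72] cheek y [ 9.9  22.95]
0.05 wood y [-8.39  8.92] cheek y [ 9.8  22.98]
0.058 wood y [-8.28  8.8 ] cheek y [ 9.71 22.91]
0.066 wood y [-8.53  9.04] cheek y [ 9.89 23.06]
wood left end 75.42007611817952
lip x [75.56140408 79.21208807 83.33689485] 601
[-10.8  -4.4   5.8] [-0.86  2.34 -0.18] [[-0.106, 0.9943, -0.0081], [0.9944, 0.106, -0.0027], [-0.0018, -0.0083, -1.0]]
```

```bash
python3 -m handwheel '[[0.005,0,0,-0.0002,-0.25,0,0],[0.005,0,0,0,-0.25,0,0],[0.005,0,0,0,0,0,0]]'|grep -E "pos|ft_|rot"; python3 -m handwheel '[[0.005,0,0.001,-0.0001,0,0,0],[0.005,0,0,0,0,0,0],[0.005,0,0,0,0,0,0]]'|grep -E "pos|ft_"; python3 gap.py w9
```

```text
position: [0.6159, 0.1844, 0.061]
tool_rot: [2.099, 2.335, 0.0]
ft_force: [-10.2, -3.5, 3.6]
position: [0.6158, 0.1844, 0.061]
ft_force: [-12.4, -4.5, 4.3]
0.034 wood y [-8.29  8.77] cheek y [ 9.64 22.96]
0.042 wood y [-8.62  8.72] cheek y [ 9.91 23.01]
0.05 wood y [-8.44  8.93] cheek y [ 9.82 23.04]
0.058 wood y [-8.26  8.8 ] cheek y [ 9.83 23.02]
0.066 wood y [-8.58  8.96] cheek y [ 9.86 22.98]
wood left end 75.42023452942412
lip x [75.5890073  79.23965484 83.36862979] 599
[-12.3  -4.9   5.6] [-0.79  2.58 -0.29] [[-0.106, 0.9944, -0.0006], [0.9944, 0.106, -0.002], [-0.0019, -0.0008, -1.0]]
```

```bash
python3 -m handwheel '[[0.005,0,0,0,0,0,0.2],[0.005,0,0,0,0,0,0],[0.005,0,0,0,0,0,0]]'|grep -E "ft_"; python3 - <<'E'
from h import *
print(np.round(ctrl.get_state()['torque'],3)); plan(.6158,.1844,.061,96.1)
E
python3 -m handwheel '[[0.005,0,0.001,-0.0001,-0.1,0,0],[0.005,0,0.0005,0,0,0,0],[0.005,0,0,0,0,0,0],[0.005,0,0,0,0,0,0]]'|grep -E "pos|ft_"; python3 - <<'E'
from h import *
print(np.round(ctrl.get_state()['torque'],3)); plan(.6158,.1844,.061,96.1)
E
```

```text
ft_force: [-12.2, -4.8, 5.6]
[-0.894  2.558 -0.119]
pos [0.6158 0.1844 0.061 ] yaw 95.91 shift mm [ 0.05 -0.03  0.01] turn deg [-0.04  0.12 -0.19] shift in target axes [ 0.05 -0.03  0.01] q [ 0.3   0.54 -0.84  1.6   0.43  1.2  -0.52] ft [-12.23  -4.81   5.65] grip [17.81 40.  ] t 26.825
position: [0.6158, 0.1843, 0.061]
ft_force: [-15.1, -5.9, 6.9]
[-1.036  3.359 -0.142]
pos [0.6158 0.1843 0.061 ] yaw 95.92 shift mm [ 0.09 -0.02 -0.02] turn deg [-0.11  0.16 -0.18] shift in target axes [ 0.09 -0.02 -0.02] q [ 0.3   0.54 -0.84  1.6   0.43  1.2  -0.52] ft [-15.13  -5.9    6.94] grip [17.56 40.  ] t 27.325
```

```bash
python3 -m handwheel '[[0.005,0,0,0,0,0,0],[0.005,0,0,0,0,0,0],[0.005,0,0,0,0,0,0],[0.005,0,0,0,0,0,0],[0.005,0,0,0,0,0,0],[0.005,0,0,0,0,0,0]]'; python3 gap.py w10
```

```text
time: 28.08
position: [0.6159, 0.1843, 0.061]
tool_rot: [2.103, 2.333, -0.005]
ft_force: [-16.5, -4.0, 8.2]
grip_width: 0.2
grip_force: 40.0
0.034 wood y [-8.38  8.81] cheek y [ 9.65 22.83]
0.042 wood y [-8.58  8.6 ] cheek y [ 9.52 22.8 ]
0.05 wood y [-8.39  8.99] cheek y [ 9.76 22.77]
0.058 wood y [-8.67  8.76] cheek y [ 9.62 22.82]
0.066 wood y [-8.52  8.67] cheek y [ 9.75 22.79]
wood left end 75.36741435862403
lip x [75.5335536  79.18537955 83.30050794] 617
[-15.7  -5.4   7.8] [-1.04  3.32 -0.15] [[-0.1032, 0.9947, -0.0017], [0.9947, 0.1032, -0.0029], [-0.0027, -0.002, -1.0]]
```

```bash
python3 -c "
from bench import ctrl
print(ctrl.close_job())"
```

```text
the job is handed in; nothing more can be done
None
```

The isolator is off, and I handed in still gripping the facing, standing on the deck with its left end on the lip and pushed at the fence with about 16 N by the wrist sensor, a little of it perhaps deck friction (contact with the hidden right cheek is judged from wrist torque, not seen; the real fingertips sit about 29 mm short of the reported TCP, so the first handle grip closed on air before I corrected for it).

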